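Free the sample guard's sagging bolt and hold its gate ajar

ROBOT

A 6-joint arm with a two-finger parallel gripper is mounted at the origin on a cart in front of the work surface, level with it; the furniture and walls round the work are solid. World frame = base frame: x ahead of the robot, y to its left, z up, the work surface at z = 0. Lengths are in m, angles in rad, forces in N, time in s.
With the tool pointing down it reaches from about 0.35 to 0.975 m from the base axis. Payload 4.9 kg.
Tool frame: the origin (TCP) lies midway between the tips of the shut fingers; the grasp point (between the pads) lies 19 mm behind it; y points along the fingers, z is the direction in which the jaws open and shut, and the axes are right-handed (so a half turn about y gives the same grasp; the last joint's range is limited). The gripper opens to 85 mm and grips with 20 to 120 N. Pads are 22 mm wide; open, the fingers measure 114 mm over their backs; the gripper's body (76 mm by 85 mm) begins 54 mm behind the grasp point. The pads swing forward as they close: fully open they stand 13 mm farther back than shut.
Start: joints at [-1.34, 0.053, 1.613, -0, 1.476, -0.119], TCP at [0.214, -0.587, 0.231] pointing down, gripper open.
Joint ranges: [-3.01, 3.01], [-1.01, 2.22], [0.06, 2.58], [-1.02, 4.17], [0.09, 2.62], [-3.14, 3.14]. Speed limits (rad/s): [2.57, 2.57, 3.14, 3.14, 3.14, 3.14].

INTERFACE

Orientations are given as a unit quaternion [w, x, y, z].
In Python, from rig import bot gives the robot as it stands.
- The arm moves only by the tool apply_moves, never from a script. Its argument "moves" is text: rows parted by semicolons, each of 7 numbers parted by spaces: the shift along the tool's x, y, z in m, then the turn, a rotation vector about the tool's x, y, z in rad, then the opening, from -1 (shut) to 1 (fully open). A call has 1 to 10 rows; each row shifts and turns the commanded pose from where the row before left it, along the tool's axes as they then stand; what a row does not reach is not made up. A row lasts 1/10 s, in which the tool goes at most 50 mm and 8.59 degrees, less where a joint would pass 70% of its speed; a pose out of reach is approached as far as the arm can. A call with a gripper value outside its range is refused whole. The fingers move at their own pace and stop on an object; "grip_force" is the grip in N (left out, the last holds). Time passes only in rows, so rows that do not move let the fingers close. It gives the time, the measured TCP pose, the force and the opening at its end, in the units of the state.
- bot.get_obs(): the state, without advancing time (a new reading comes with each control period).
- bot.get_image(name): name is "scene" or "side" or "wrist"; returns a dict with "img" (480x640x3 uint8, red, green, blue), "fx", "fy", "cx", "cy" (pixels), "rvec" (rotation vector, rad) and "tvec" (3), from world to camera coordinates, as OpenCV has them; the wrist camera has in their place "T_tool_cam" (4x4, takes a point from camera to tool coordinates, whose origin is the TCP and whose axes are the tool frame's). Camera axes: x right, y down, z forward; pixel columns grow to the right and rows downward; lengths in m; the calibration is good to about 2 mm. A picture is of the moment at which its call begins: read the wrist's pose just before it. There is no depth.
- bot.sign_off(): hands the job in, once; it reports no verdict.
The state is a dict: "t": time; "joints": joint angles; "dq": joint speeds; "joint_torque": joint torques, N m; "ee_pos": TCP position; "ee_rot": TCP orientation; "contact_force": force on the tool from outside, world axes, zero at the start; "ft_torque": the same for the moment, N m; "gripper_width": opening from 0.0 (shut) to 1.0 (fully open).
Only numpy, scipy, OpenCV 4.12 (cv2) and the standard library are available. Lean on these libraries where they do the work, as an engineer would, in place of code of your own. Each camera call takes 0.05 s, during which the arm holds its last target.

TASK

Open the sample guard on the bench: first swing the red-handled toggle clamp on its roof back over centre, away from the robot, until it lies right back. Then take the blue bolt knob, lift the sagging bolt so that its head clears the bent keeper, draw the bolt fully back, and pull the gate about 20 degrees open against its spring. Finish while still holding the knob with the gate ajar at that angle (do not let go), and leave the amber bottle, the beaker and the red marker beside the guard where they stand.

Things in the scene. Friction and masses are not known exactly. Their poses are not given: they have to be found in the camera images.
- guard: See-through sample guard fixed to the bench, 112 mm deep, 319 wide, roof top at 145 mm. Origin on the bench below the middle of the front gate; its -x points out of the front (to the robot), +y left as the robot sees it, z up. Gate front face x = -11 mm, y -128 to 129, top 143 mm. Bolt housing and rod strap on the gate reach x = -38 mm. A toggle clamp stands on the roof at y = -75 mm.
- keeper_lip (a point): Middle of the top edge of the keeper's bent-up lip, 95 mm above the bench on the post left of the gate (guard frame x = -22, y = 134 mm); lip 4 mm thick along y. The steel keeper spans x = -40 to -6, y = 132 to 162, z = 71 to 115 mm in the guard's frame; nothing of it is in front of x = -40 mm.
- bolt_knob: Blue bolt knob: level bar 12 mm thick sticking out of the gate's front along its own -x, 20 mm flange at the outer end. Origin on the bar's axis at the grip place; 16 mm of plain bar either side. Take it from above, fingers closing along the gate (y). At the start at x = -54, y = 87 (less bolt_slide), z = 111 mm in the guard's frame. It swings with the gate.
- gate_hinge (a point): Point on the vertical hinge axis of the gate, at the right end of the gate seen from the robot, 125 mm above the bench; fixed (guard frame x = -6, y = -130 mm).
- gate (a joint): Gate angle, rad: 0 shut, grows as its left edge swings out to the robot (anticlockwise from above about gate_hinge), up to 1.0. A spring pulls it shut: 0.21 N m when shut, 0.42 N m at 0.35 rad (about 2.4 N at the drawn knob, which is 48 mm in front of and 172 mm along the gate from the hinge). The closed clamp, and the bolt's head in the keeper, each keep it shut.
- bolt_slide (a joint): Draw of the bolt, m: 0 fully shot into the keeper, 0.045 fully drawn. The knob moves by this distance along the gate toward the hinge (-y of the guard while the gate is shut). About 1.2 N of friction, no spring.
- bolt_lift (a joint): Lift of the bolt, rad, about a level pin 67 mm from the knob toward the hinge: 0 sagging (0.2 below level), 0.2 level, stop 0.26. Falls when let go; about 2 N at the knob lift it. Sagging, the square head at its nose catches behind the lip after about 5 mm of drawing. To pass, raise the knob 10 to 15 mm (stop 17) first and keep it up for the first 25 mm of drawing.
- clamp (a joint): Angle of the toggle clamp arm, rad: 0 closed (its rubber-tipped hook stands before a steel lug on top of the gate), grows as the handle swings back, away from the robot, to the stop at 1.3. Centre is at about 0.6: before that it falls closed, beyond 0.9 it falls back to the stop by itself. About 1 N at the handle moves it.
- clamp_pivot (a point): Pivot of the clamp arm, fixed on the guard 162 mm above the bench (guard frame x = 30, y = -75 mm); its axis runs along y of the guard. The clamp's hook arm reaches 62 mm from the pivot and swings up after the handle, 0.67 rad behind it; whatever pushes the handle's front should stay more than 65 mm from the pivot.
- clamp_handle_tip (a point): Centre of the rounded upper end of the red clamp handle (18 mm diameter, 60 mm long, free end 9 mm past this point). Closed: 39 mm before the pivot (toward -x of the guard) and 89 mm above it; swings about the pivot at 97 mm radius. Closed it leans 0.41 rad toward the robot. It can be pinched across (along y) or simply pushed back.
- amber_bottle_mid (a point): Amber bottle with black cap, 56 mm diameter, 109 mm tall, standing at the left of the guard; this point is half-way up. Leave alone.
- beaker_mid (a point): Clear beaker, 64 mm diameter, 83 mm tall, at the right of the guard; this point is half-way up. Leave alone.
- red_marker_mid (a point): Red and white marker, 16 x 130 x 17 mm, lying on the bench left of the guard, beyond the amber bottle; this point is its centre. Leave alone.

How it is judged:
By the outcome, as a careful person would: the job done as asked, in the order asked, and still so for the second after the job is handed in, while the arm keeps its last pose, push and grip.
It also fails if it takes over 42 s, if anything falls off the work surface, if the arm or the gripper's body presses on something with over 40 N, if the wrist force passes 120 N, or if a joint passes its speed limit or range.

## Working session

There is one attempt and no reset: what is moved stays moved. The work goes in short steps, Python scripts to look and compute and a tool call to move; the robot and the scene stay as the last step left them, time stands still between calls to the robot, and variables do not carry over. Pictures are saved under pics/ and viewed, and the job is handed in when it is done.

Besides the shell and the picture viewer there is one more tool, called after "Emit:" as name(argument=value, ...) on one line, values as JSON. apply_moves: Moves the arm, as the interface text tells. Its arguments: {"type":"object","properties":{"moves":{"type":"string"},"grip_force":{"type":"number"}},"required":["moves"]}

```bash
ls; mkdir -p pics
python3 - <<'E'
from rig import bot
import cv2
o=bot.get_obs();print(o)
for n in("scene","side","wrist"):
    d=bot.get_image(n);cv2.imwrite(f"pics/{n}0.png",d["img"][:,:,::-1]);print(n,{k:v for k,v in d.items() if k!="img"})
E
```

```text
pics
{'t': 0.0, 'joints': array([-1.34000686e+00,  5.33612441e-02,  1.61429975e+00, -1.12538352e-05,
        1.47599278e+00, -1.19010971e-01]), 'dq': array([ 0.00044538,  0.00073805,  0.00088784, -0.00027299, -0.00255875,
       -0.00126325]), 'joint_torque': array([-1.48483417e-03, -3.93678546e+01, -3.70178175e+01, -2.06698837e-04,
        7.05939470e-03,  6.99584710e-07]), 'ee_pos': array([ 0.21404121, -0.58654228,  0.23005686]), 'ee_rot': array([ 0.12299921, -0.12308854,  0.69704602, -0.6955913 ]), 'contact_force': array([-0.36757919, -0.5665135 , -0.71315467]), 'ft_torque': array([ 0.00449832, -0.00185175,  0.01990684]), 'gripper_width': 0.9982541630441032}
scene {'fx': 547.8572558332319, 'fy': 547.8572558332319, 'cx': 319.6512745496696, 'cy': 245.89204254292758, 'rvec': array([ 1.97244073, -0.84681603,  0.46543716]), 'tvec': array([-0.44849886,  0.27455982,  1.37214643])}
side {'fx': 603.3263449462896, 'fy': 603.3263449462896, 'cx': 314.0343249611208, 'cy': 236.27461883768342, 'rvec': array([ 0.6530751 , -2.32656505,  1.51136703]), 'tvec': array([0.31220959, 0.29788848, 1.15463449])}
wrist {'fx': 400.5983939818428, 'fy': 400.5983939818428, 'cx': 316.8512860359975, 'cy': 241.60846731557746, 'T_tool_cam': array([[ 7.91318416e-04,  9.59936075e-01,  2.80217962e-01,
        -7.11884821e-02],
       [-2.54990972e-04, -2.80217847e-01,  9.59936401e-01,
        -1.42436034e-01],
       [ 9.99999654e-01, -8.31068402e-04,  2.30334901e-05,
         1.40706703e-04],
       [ 0.00000000e+00,  0.00000000e+00,  0.00000000e+00,
         1.00000000e+00]])}
```

View pics/scene0.png

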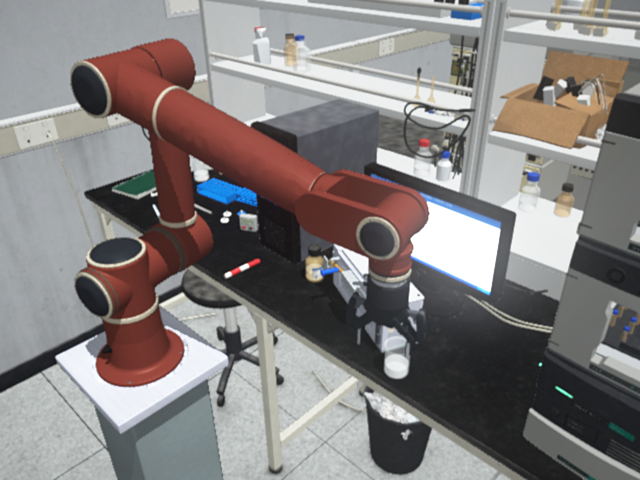

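View pics/side0.png

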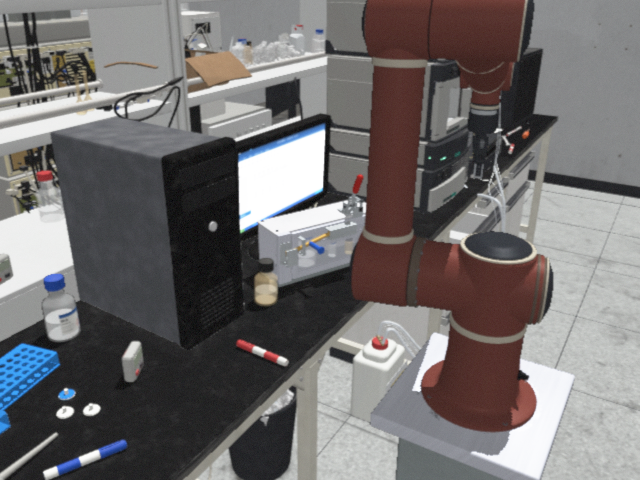

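View pics/wrist0.png

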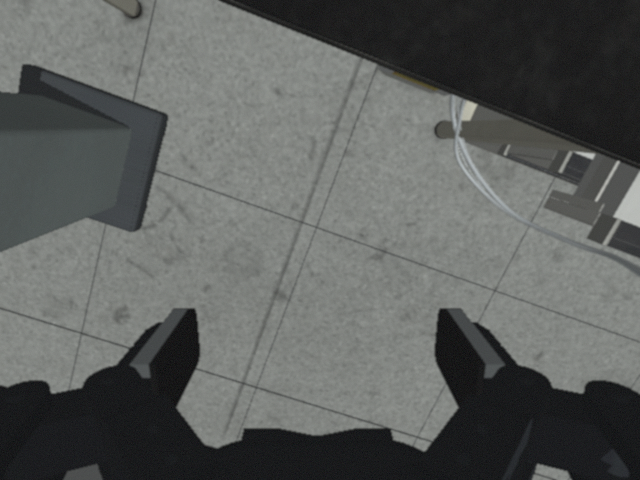

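The side view shows the guard with the red handle near (357,185) and the blue knob near (313,247). In the scene view the arm hides most of the guard, and the knob is near (325,270). I'll zoom in on both.

Run:
```python
import cv2
a=cv2.imread("pics/side0.png")[160:320,230:400];b=cv2.imread("pics/scene0.png")[220:390,210:440]
cv2.imwrite("pics/sz.png",cv2.resize(a,None,fx=3.7,fy=3.7,interpolation=2));cv2.imwrite("pics/cz.png",cv2.resize(b,None,fx=3.4,fy=3.4,interpolation=2))
```

```text
(no output)
```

View pics/sz.png

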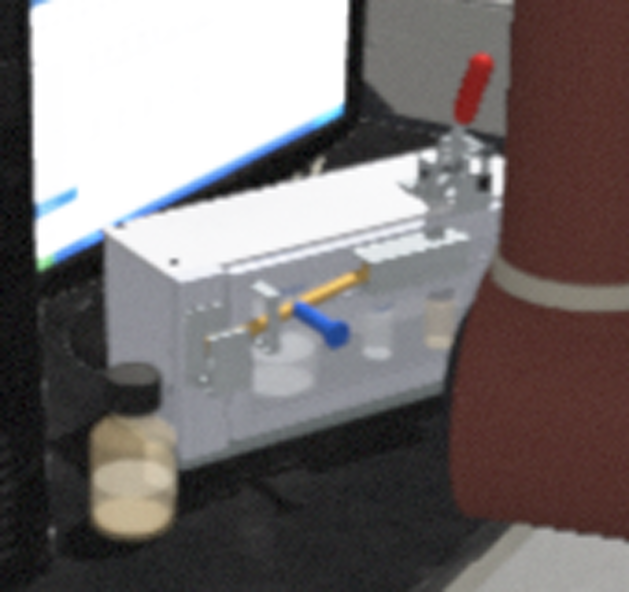

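View pics/cz.png

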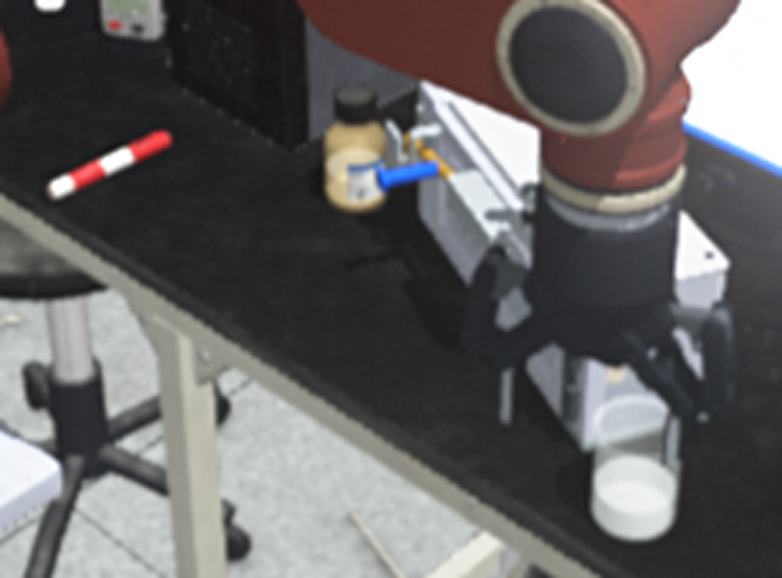

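```bash
cat > h.py <<'E'
import numpy as np, cv2
from scipy.spatial.transform import Rotation as R
from rig import bot
def cams(n):
    if n!="wrist":
        d=bot.get_image(n); Rm=R.from_rotvec(d["rvec"]).as_matrix(); o=-Rm.T@d["tvec"]; M=Rm.T
    else:
        s=bot.get_obs(); d=bot.get_image(n); q=s["ee_rot"]; Rt=R.from_quat([q[1],q[2],q[3],q[0]]).as_matrix()
        T=d["T_tool_cam"]; M=Rt@T[:3,:3]; o=Rt@T[:3,3]+s["ee_pos"]
    return d["img"],(d["fx"],d["fy"],d["cx"],d["cy"],M,o)
def ray(c,u,v):
    r=c[4]@np.array([(u-c[2])/c[0],(v-c[3])/c[1],1.]); return c[5],r/np.linalg.norm(r)
def onz(c,u,v,z):
    o,r=ray(c,u,v); return o+r*(z-o[2])/r[2]
def tri(*rs):
    A=0;b=0
    for o,r in rs:
        P=np.eye(3)-np.outer(r,r);A=A+P;b=b+P@o
    p=np.linalg.solve(A,b); return p,[np.linalg.norm(np.cross(p-o,r)) for o,r in rs]
def proj(c,p):
    q=c[4].T@(np.asarray(p)-c[5]); return c[2]+c[0]*q[0]/q[2],c[3]+c[1]*q[1]/q[2]
E
python3 - <<'E'
from h import *
np.set_printoptions(precision=4,suppress=True)
si,s=cams("side");sc,c=cams("scene")
rl=onz(s,259.2,222.2,.145);fl=onz(s,278.1,236.2,.145);print("roof rear-left",rl,"front-left",fl,np.linalg.norm(rl-fl))
print("knob",tri(ray(s,321.4,249.7),ray(c,323.2,272.9)))
print("tip",onz(s,230+483/3.7,160+62/3.7,.251))
print("side pos",s[5],"scene",c[5])
E
```

```text
roof rear-left [ 0.642  -0.1851  0.145 ] front-left [ 0.5512 -0.1378  0.145 ] 0.10240318764751252
knob (array([ 0.4618, -0.1927,  0.1096]), [np.float64(0.0007599303358516527), np.float64(0.0007599303358517254)])
tip [ 0.4466 -0.3627  0.251 ]
side pos [-0.2148  0.9611  0.7413] scene [-0.4284 -1.0483  0.9364]
```

```bash
cat >> h.py <<'E'
import json
np.set_printoptions(precision=4,suppress=True)
def guard():
    g=json.load(open("g.json")); return np.array([g["o"][0],g["o"][1],0.]),R.from_euler("z",g["yaw"]).as_matrix()
def tool():
    s=bot.get_obs(); q=s["ee_rot"]; return s,R.from_quat([q[1],q[2],q[3],q[0]]).as_matrix(),s["ee_pos"]
def delta(pg,dyaw=0):
    """shift (tool axes) and turn to reach guard-frame TCP pg with tool x=guard x rotated dyaw, pointing down"""
    o,G=guard(); s,T,p=tool(); G2=R.from_euler("z",dyaw).as_matrix()@G
    D=np.column_stack([G2[:,0],[0,0,-1.],G2[:,1]])
    print("tcp guard",G.T@(p-o),"F guard",G.T@s["contact_force"],"t",s["t"],"w",s["gripper_width"])
    print("shift",T.T@(o+G@np.array(pg)-p),"turn",R.from_matrix(T.T@D).as_rotvec())
E
echo '{"o":[0.4886,-0.300],"yaw":-0.47}' > g.json
python3 - <<'E'
from h import *
s,T,p=tool();print(T)
delta([-.16,0,.32])
E
```

```text
[[-0.9394 -0.0002  0.3427]
 [-0.3427  0.001  -0.9394]
 [-0.0001 -1.     -0.001 ]]
tcp guard [-0.1148 -0.3801  0.2307] F guard [ 0.8334  0.2434 -0.5822] t 0.25 w 0.9996899331646467
shift [-0.247  -0.089  -0.2925] turn [ 0.0004 -2.3218 -0.0012]
```

Emit:
apply_moves(moves="-0.025 -0.009 -0.029 0 0 0 -1;-0.025 -0.009 -0.029 0 0 0 -1;-0.025 -0.009 -0.029 0 0 0 -1;-0.025 -0.009 -0.029 0 0 0 -1;-0.025 -0.009 -0.029 0 0 0 -1;-0.025 -0.009 -0.029 0 0 0 -1;-0.025 -0.009 -0.029 0 0 0 -1;-0.025 -0.009 -0.029 0 0 0 -1;-0.025 -0.009 -0.029 0 0 0 -1;-0.025 -0.009 -0.029 0 0 0 -1")

```text
t: 1.25
ee_pos: [0.3498, -0.2275, 0.3217]
ee_rot: [-0.123, 0.123, -0.696, 0.696]
contact_force: [0.4, -1.3, -0.5]
gripper_width: -0.003
```

Emit:
apply_moves(moves="0 0 0 0 -0.145 0 -1;0 0 0 0 -0.145 0 -1;0 0 0 0 -0.145 0 -1;0 0 0 0 -0.145 0 -1;0 0 0 0 -0.145 0 -1;0 0 0 0 -0.145 0 -1;0 0 0 0 -0.145 0 -1;0 0 0 0 -0.145 0 -1")

```text
t: 2.05
ee_pos: [0.3496, -0.2289, 0.3212]
ee_rot: [0.486, -0.486, 0.514, -0.514]
contact_force: [0.1, -0.7, -0.3]
gripper_width: 0.001
```

Emit:
apply_moves(moves="0 0 0 0 -0.145 0 -1;0 0 0 0 -0.145 0 -1;0 0 0 0 -0.145 0 -1;0 0 0 0 -0.145 0 -1;0 0 0 0 -0.145 0 -1;0 0 0 0 -0.145 0 -1;0 0 0 0 -0.145 0 -1;0 0 0 0 -0.145 0 -1;0 0 0 0 0 0 -1")

```text
t: 2.95
ee_pos: [0.3496, -0.229, 0.3212]
ee_rot: [0.688, -0.687, 0.165, -0.165]
contact_force: [0.0, 0.6, -0.0]
gripper_width: -0.002
```

Run:
```python
from h import *
delta([-.16,0,.32]);print(bot.get_obs()["joints"])
for n in("scene","side","wrist"):
    i,c=cams(n);cv2.imwrite(f"pics/{n}1.png",i[:,:,::-1])
```

```text
tcp guard [-0.1561  0.0004  0.3212] F guard [-0.2498  0.5648 -0.0113] t 2.95 w -0.001942746530577155
shift [-0.0039  0.0012 -0.0004] turn [-0.     -0.0021 -0.0001]
[-0.7583 -0.5042  1.9366  0.      1.7093 -1.857 ]
```

View pics/wrist1.png

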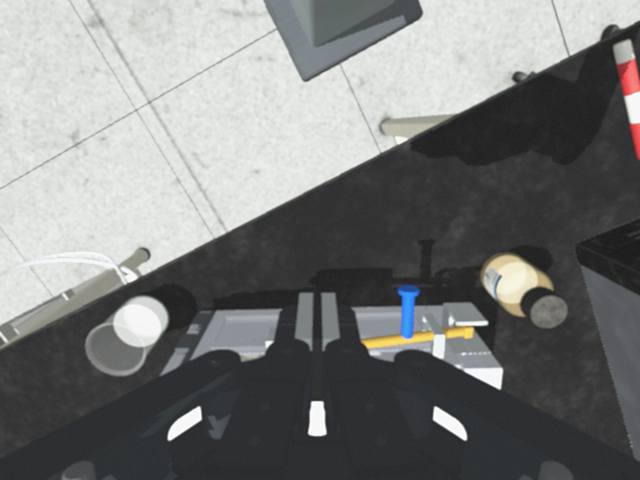

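View pics/scene1.png

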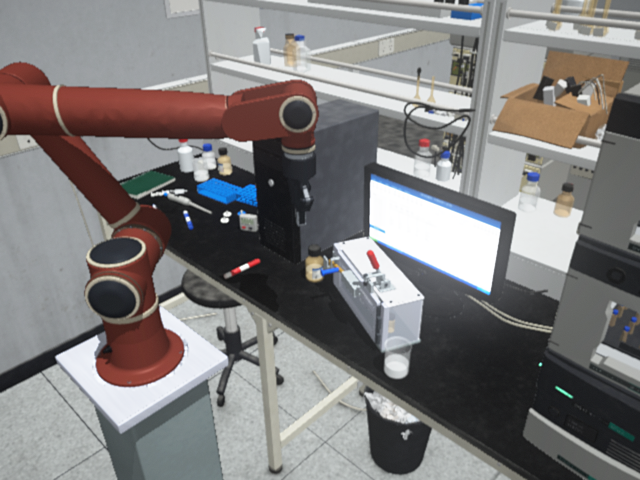

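The guard is now fully visible in the scene view, with the handle at (373,260). The wrist view shows the blue bar at x≈408, y 288–337. I'll triangulate using colour masks.

Run:
```python
from h import *
C={};I={}
for n in("scene","side","wrist"): I[n],C[n]=cams(n)
def comps(n,lo,hi):
    h=cv2.cvtColor(I[n],cv2.COLOR_RGB2HSV);m=cv2.inRange(h,lo,hi)
    k,l,st,ce=cv2.connectedComponentsWithStats(m)
    for i in range(1,k):
        if st[i,4]>25: print(n,st[i],ce[i])
print("blue")
for n in I: comps(n,(108,170,90),(122,255,255))
print("red")
for n in("scene","side"): comps(n,(0,200,150),(4,255,255));comps(n,(174,200,150),(180,255,255))
a=I["side"][160:320,230:400,::-1];b=I["scene"][230:350,300:440,::-1];w=I["wrist"][270:400,330:560,::-1]
cv2.imwrite("pics/s2.png",cv2.resize(a,None,fx=3.7,fy=3.7,interpolation=2));cv2.imwrite("pics/c2.png",cv2.resize(b,None,fx=5,fy=5,interpolation=2));cv2.imwrite("pics/w2.png",cv2.resize(w,None,fx=3.4,fy=3.4,interpolation=2))
```

```text
blue
scene [204 145   7   6  39] [206.9487 147.3077]
scene [188 222   5   8  31] [190.1613 225.3226]
scene [321 268  17   8  70] [328.6    270.9143]
side [310 243  14  10  55] [317.     247.4182]
side [ 45 278  19  13 159] [ 53.8931 284.3774]
side [101 442  25  16 134] [113.2313 450.0149]
side [ 58 461  22  13 131] [ 68.1908 467.1298]
wrist [398 285  22  53 272] [407.864 298.875]
red
```

View pics/c2.png

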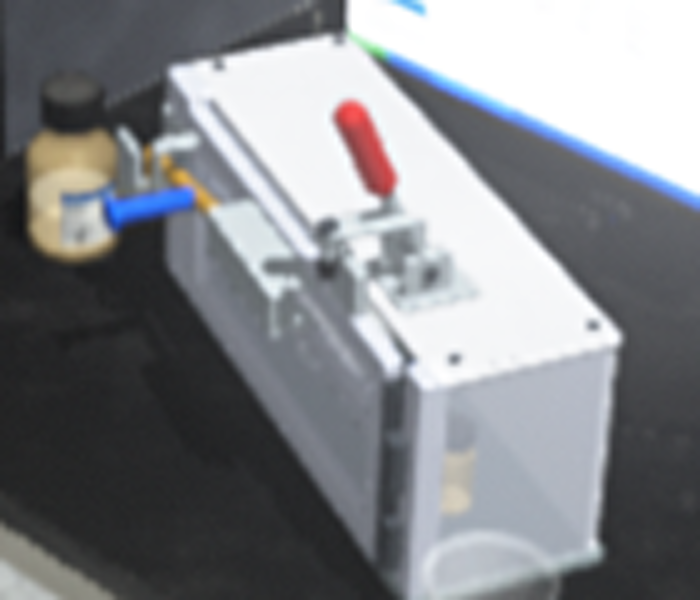

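View pics/s2.png

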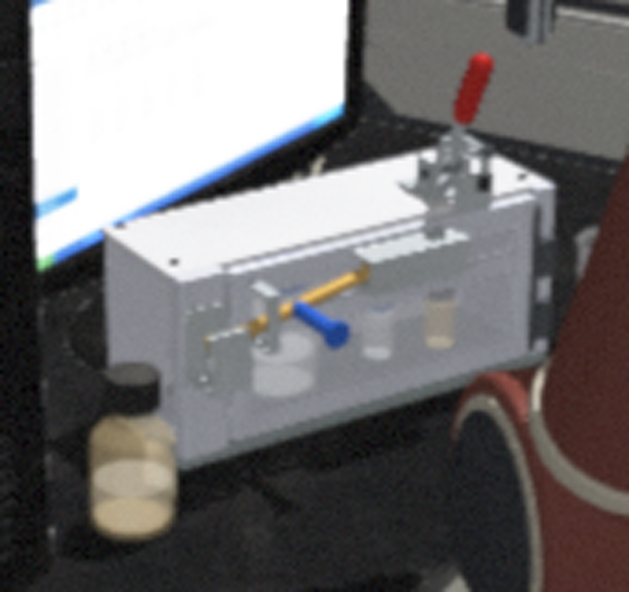

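View pics/w2.png

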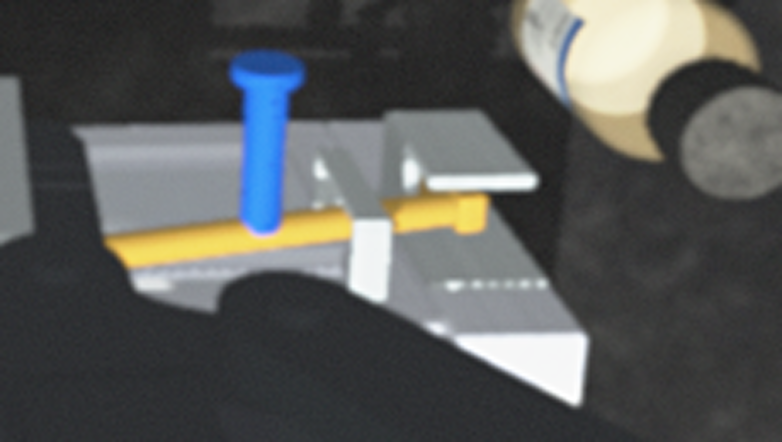

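Run:
```python
from h import *
C={}
for n in("scene","side","wrist"): _,C[n]=cams(n)
S=lambda x,y:ray(C["side"],230+x/3.7,160+y/3.7)
c=lambda x,y:ray(C["scene"],300+x/5,230+y/5)
W=lambda x,y:ray(C["wrist"],330+x/3.4,270+y/3.4)
Z=lambda r,z:r[0]+r[1]*(z-r[0][2])/r[1][2]
P={}
for n,q in dict(RL=(345,38),FL=(172,70),FR=(412,385),RR=(620,335)).items(): P[n]=Z(c(*q),.145);print(n,P[n])
for n,q in dict(RL=(106,230),FL=(180,282),RR=(553,184)).items(): print("side",n,Z(S(*q),.145))
print(np.linalg.norm(P["FL"]-P["FR"]),np.linalg.norm(P["FL"]-P["RL"]))
t=tri(S(482,64),c(351,113));print("tip",t, Z(S(482,64),.251),Z(c(351,113),.251))
print("flange",tri(S(338,332),c(117,212),W(267,72)))
a=Z(W(267,72),.111);b=Z(W(263,215),.111);print("bar",a,b,"yaw",np.arctan2(*(b-a)[[1,0]]),np.linalg.norm(b-a))
d=P["FR"]-P["FL"];print("yaw front",np.arctan2(d[0],-d[1])*-1)
d=P["RR"]-P["RL"];print("yaw rear",np.arctan2(d[0],-d[1])*-1)
print("keeper left top corner",tri(W(415,185),S(247,335)))
print("bottle cap", Z(c(73,85),.109),Z(S(132,372),.109))
o,G=guard()
for n,p in P.items(): print(n,G.T@(p-o))
```

```text
RL [ 0.6466 -0.1995  0.145 ]
FL [ 0.5524 -0.1509  0.145 ]
FR [ 0.4152 -0.4309  0.145 ]
RR [ 0.5151 -0.4797  0.145 ]
side RL [ 0.6434 -0.1846  0.145 ]
side FL [ 0.55   -0.1384  0.145 ]
side RR [ 0.4178 -0.4259  0.145 ]
0.31182954318039385 0.10592874148965796
tip (array([ 0.4476, -0.3615,  0.2509]), [np.float64(0.0012964190642793443), np.float64(0.001296419064279374)]) [ 0.4452 -0.3584  0.251 ] [ 0.4495 -0.3606  0.251 ]
flange (array([ 0.4622, -0.1905,  0.1101]), [np.float64(0.001846549994431321), np.float64(0.0022154546210618464), np.float64(0.002041558527552946)])
bar [ 0.4617 -0.1885  0.111 ] [ 0.5024 -0.2074  0.111 ] yaw -0.4347757860508463 0.0447828724423014
yaw front 0.45585434664340646
yaw rear 0.4386766059383297
keeper left top corner (array([ 0.5159, -0.1644,  0.1052]), [np.float64(0.0010510230547022823), np.float64(0.0010510230547022068)])
bottle cap [ 0.545  -0.0793  0.109 ] [ 0.5428 -0.0722  0.109 ]
RL [0.0953 0.1611 0.145 ]
FL [-0.0106  0.1618  0.145 ]
FR [-0.0062 -0.15    0.145 ]
RR [ 0.105  -0.1482  0.145 ]
```

```bash
echo '{"o":[0.4878,-0.2984],"yaw":-0.452}' > g.json
python3 - <<'E'
from h import *
C={}
for n in("scene","side"): _,C[n]=cams(n)
o,G=guard()
p,e=tri(ray(C["scene"],514,211),ray(C["side"],331,116));print("monitor TR guard",G.T@(p-o),e)
p,e=tri(ray(C["scene"],495,297),ray(C["side"],326,187));print("monitor BR screen",G.T@(p-o),e)
o2=C["scene"][5]
delta([-.06,-.075,.24])
E
```

```text
monitor TR guard [ 0.2939 -0.184   0.3469] [np.float64(0.011132939597173886), np.float64(0.011132939597173723)]
monitor BR screen [ 0.2956 -0.1764  0.1129] [np.float64(0.001085055424770367), np.float64(0.001085055424770154)]
tcp guard [-0.1546  0.0021  0.3213] F guard [ 0.3912  0.3662 -0.0472] t 3.5 w 0.0019268907863890952
shift [ 0.0961  0.0813 -0.0752] turn [-0.     -0.0202 -0.0001]
```

Emit:
apply_moves(moves="0 0 -0.025 0 -0.02 0 -1;0.03 0 -0.025 0 0 0 -1;0.03 0.02 -0.025 0 0 0 -1;0.03 0.03 0 0 0 0 -1;0.006 0.031 0 0 0 0 -1;0 0 0 0 0 0 -1")

```text
t: 4.1
ee_pos: [0.4014, -0.3365, 0.2344]
ee_rot: [0.691, -0.687, 0.162, -0.155]
contact_force: [-0.0, 0.1, -0.5]
gripper_width: 0.001
```

Run:
```python
from h import *
delta([-.035,-.075,.24])
i,c=cams("scene");cv2.imwrite("pics/c3.png",cv2.resize(i[150:330,280:440,::-1],None,fx=3.3,fy=3.3))
i,c=cams("wrist");cv2.imwrite("pics/w3.png",i[:,:,::-1])
```

```text
tcp guard [-0.0611 -0.072   0.2344] F guard [-0.0704  0.0869 -0.4732] t 4.1 w 0.0010951821393004814
shift [ 0.026  -0.0059 -0.003 ] turn [-0.0041  0.0001 -0.01  ]
```

View pics/c3.png

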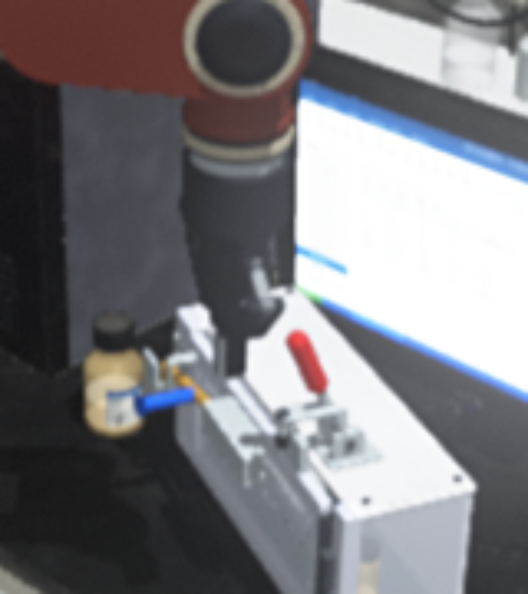

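View pics/w3.png

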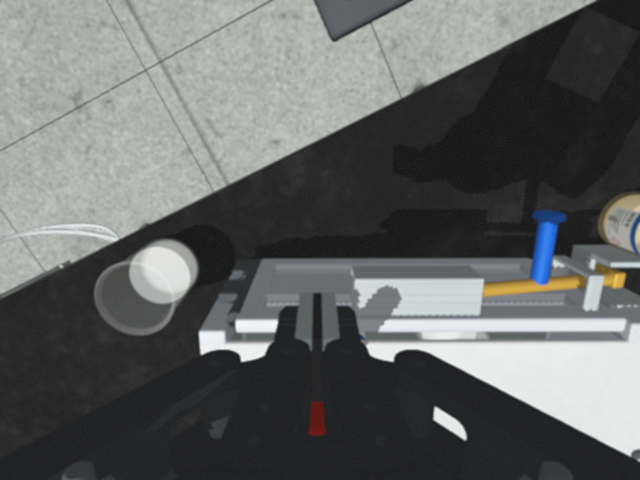

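Emit:
apply_moves(moves="0.01 -0.003 -0.003 0 0 -0.01 -1;0.012 -0.003 0 0 0 0 -1;0.012 0 0 0 0 0 -1;0.012 0 0 0 0 0 -1;0.012 0 0 0 0 0 -1;0.012 0 0 0 0 0 -1;0.012 0 0 0 0 0 -1;0.012 0 0 0 0 0 -1;0.012 0 0 0 0 0 -1")

```text
t: 5.1
ee_pos: [0.4979, -0.3875, 0.2469]
ee_rot: [-0.688, 0.69, -0.155, 0.162]
contact_force: [-0.2, -0.4, -0.5]
gripper_width: 0.003
```

Run:
```python
from h import *
delta([.065,-.075,.24])
i,c=cams("scene");cv2.imwrite("pics/c4.png",cv2.resize(i[150:330,280:440,::-1],None,fx=3.3,fy=3.3))
```

```text
tcp guard [ 0.048  -0.0758  0.2469] F guard [ 0.0033 -0.4475 -0.5229] t 5.1 w 0.003461981078343088
shift [0.0169 0.0071 0.0008] turn [-0.0002  0.0003  0.0098]
```

View pics/c4.png

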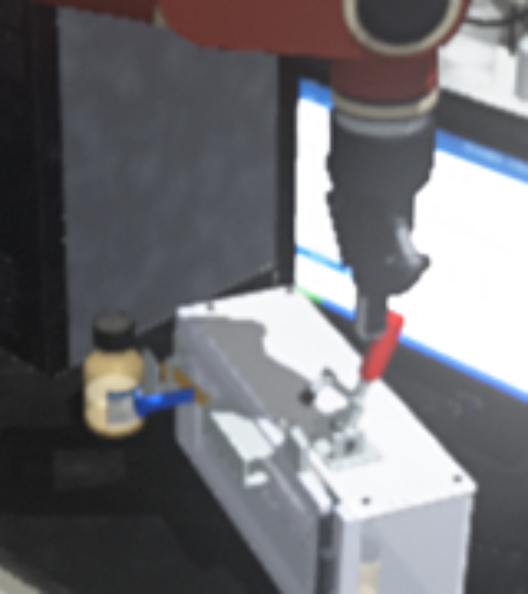

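Emit:
apply_moves(moves="0.01 0.004 0 0 0 0.01 -1;0.01 0.003 0 0 0 0 -1;0.005 0 0 0 0 0 -1;0 0 0 0 0 0 -1;0 0 0 0 0 0 -1;-0.03 -0.005 0 0 0 0 -1;-0.04 -0.01 0 0 0 0 -1;0 0 0 0 0 0 -1")

```text
t: 5.95
ee_pos: [0.4539, -0.3662, 0.2566]
ee_rot: [-0.689, 0.689, -0.159, 0.159]
contact_force: [-0.2, -0.5, 0.6]
gripper_width: -0.002
```

Run:
```python
from h import *
delta([-.054,.087,.24])
i,c=cams("scene");cv2.imwrite("pics/c5.png",cv2.resize(i[150:330,280:440,::-1],None,fx=3.3,fy=3.3))
i,c=cams("side");cv2.imwrite("pics/s5.png",cv2.resize(i[120:320,230:420,::-1],None,fx=3,fy=3))
```

```text
tcp guard [-0.0009 -0.0758  0.2566] F guard [ 0.0354 -0.5501  0.5715] t 5.95 w -0.0020845245466799686
shift [-0.0532  0.0165  0.1627] turn [ 0.0006 -0.0008  0.0004]
```

View pics/c5.png

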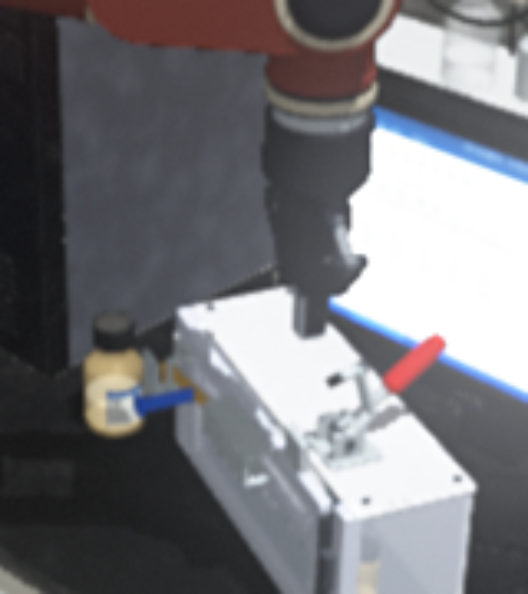

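View pics/s5.png

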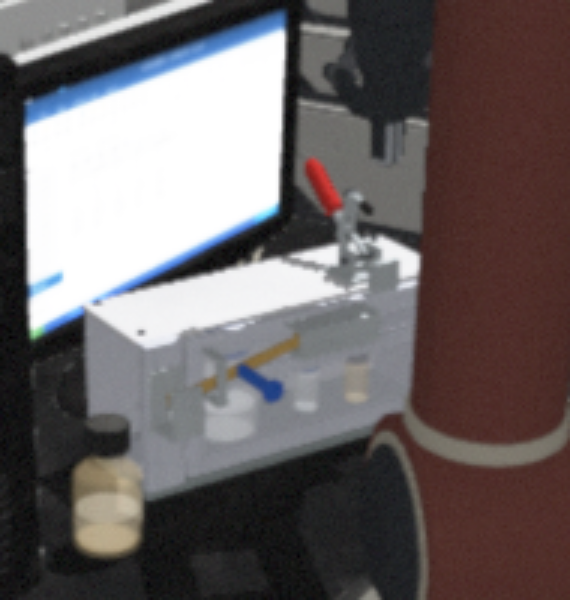

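Emit:
apply_moves(moves="-0.018 0 0.04 0 0 0 0;-0.018 0 0.04 0 0 0 0;-0.017 0.006 0.04 0 0 0 0;0 0.01 0.042 0 0 0 0;0 0 0 0 0 0 0;0 0 0 0 0 0 0")

```text
t: 6.65
ee_pos: [0.4801, -0.1982, 0.2392]
ee_rot: [-0.689, 0.689, -0.158, 0.158]
contact_force: [0.3, -0.6, 0.5]
gripper_width: 0.501
```

Run:
```python
from h import *
delta([-.054,.087,.092])
o,G=guard()
i,c=cams("wrist");cv2.imwrite("pics/w6.png",i[:,:,::-1])
h=cv2.cvtColor(i,cv2.COLOR_RGB2HSV);m=cv2.inRange(h,(105,130,50),(125,255,255))
k,l,st,ce=cv2.connectedComponentsWithStats(m)
for j in range(1,k):
    if st[j,4]>60:
        print(st[j],ce[j]); x,y,w,hh=st[j,:4]
        for v in (y+3,y+hh//3,y+hh*2//3,y+hh-5):
            u=np.where(l[v]==j)[0]; print(v,u.min(),u.max(),G.T@(onz(c,(u.min()+u.max())/2,v,.111)-o))
```

```text
tcp guard [-0.0507  0.0868  0.2392] F guard [ 0.549  -0.3476  0.5439] t 6.65 w 0.5009504718983732
shift [-0.0033  0.1472  0.0003] turn [ 0.0004  0.0024 -0.0002]
[ 302  195   31   74 1425] [316.9207 227.4891]
198 302 331 [-0.0737  0.0862  0.111 ]
219 308 326 [-0.059   0.0866  0.111 ]
244 308 326 [-0.041   0.0866  0.111 ]
264 310 324 [-0.026   0.0867  0.111 ]
```

View pics/w6.png

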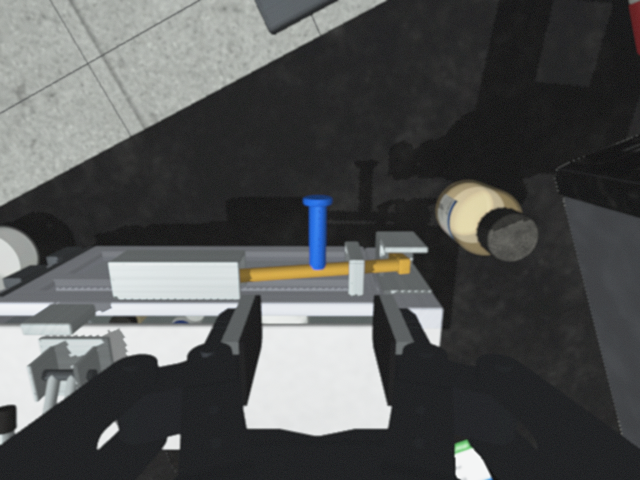

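Emit:
apply_moves(moves="-0.0035 0.03 0 0 0.002 0 0;0 0.035 0 0 0 0 0;0 0.03 0 0 0 0 0;0 0.025 0 0 0 0 0;0 0.017 0 0 0 0 0;0 0.01 0 0 0 0 0;0 0 0 0 0 0 0;0 0 0 0 0 0 0")

```text
t: 7.5
ee_pos: [0.4769, -0.1981, 0.0933]
ee_rot: [-0.689, 0.689, -0.159, 0.16]
contact_force: [-0.3, -0.1, -0.7]
gripper_width: 0.5
```

Run:
```python
from h import *
delta([-.054,.087,.092])
i,c=cams("wrist");cv2.imwrite("pics/w7.png",i[:,:,::-1])
i,c=cams("side");cv2.imwrite("pics/s7.png",cv2.resize(i[120:320,230:420,::-1],None,fx=3,fy=3))
```

```text
tcp guard [-0.0536  0.0854  0.0933] F guard [-0.1709 -0.2252 -0.662 ] t 7.5 w 0.5002080626705343
shift [-0.0004  0.0013  0.0016] turn [ 0.0002 -0.0028  0.0014]
```

View pics/w7.png

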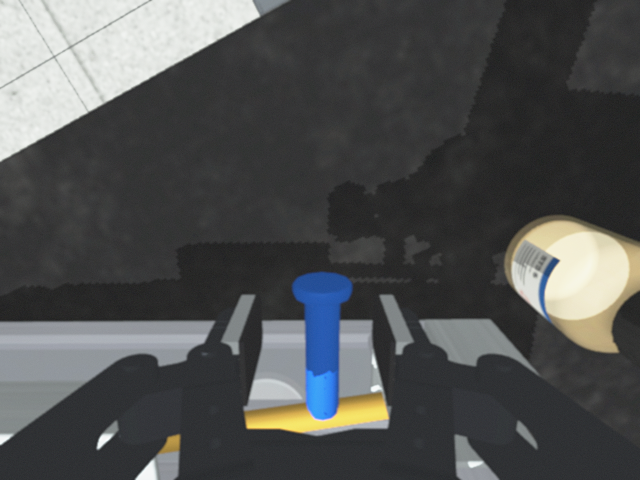

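View pics/s7.png

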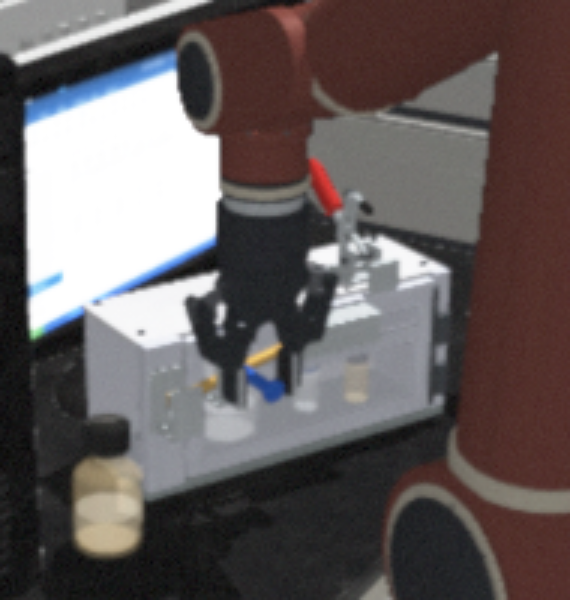

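Emit:
apply_moves(moves="0 0.001 0.0015 0 0 0 -1;0 0 0 0 0 0 -1;0 0 0 0 0 0 -1;0 0 0 0 0 0 -1;0 0 0 0 0 0 -1", grip_force=45)

```text
t: 8.1
ee_pos: [0.4774, -0.1959, 0.0919]
ee_rot: [-0.689, 0.689, -0.159, 0.159]
contact_force: [1.6, 0.5, 2.3]
gripper_width: 0.122
```

Run:
```python
from h import *
delta([-.054,.087,.092])
i,c=cams("wrist");cv2.imwrite("pics/w8.png",i[:,:,::-1])
```

```text
tcp guard [-0.0542  0.0877  0.0919] F guard [1.2146 1.1398 2.2729] t 8.1 w 0.12207115450053373
shift [ 0.0002 -0.0001 -0.0007] turn [-0.     -0.0016  0.001 ]
```

View pics/w8.png

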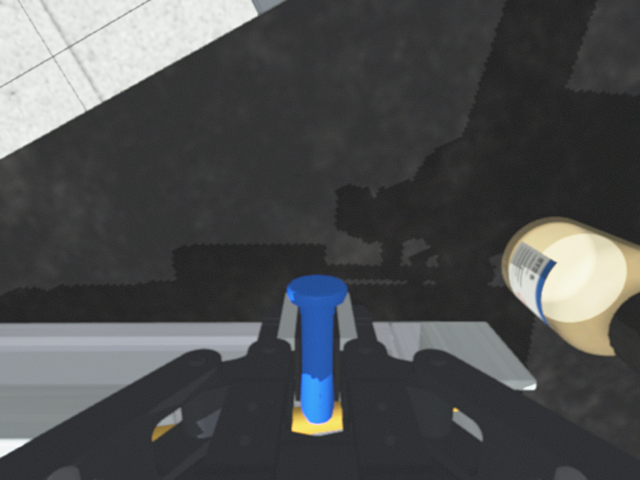

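The knob is gripped and centred between the pads. Next I lift it 13 mm.

Emit:
apply_moves(moves="0 -0.004 0 0 0 0 -1;0 -0.004 0 0 0 0 -1;0 -0.003 0.001 0 0 0 -1;0 -0.002 0 0 0 0 -1;0 0 0 0 0 0 -1;0 0 0 0 0 0 -1")

```text
t: 8.75
ee_pos: [0.4775, -0.1948, 0.1046]
ee_rot: [0.689, -0.689, 0.159, -0.159]
contact_force: [0.5, 1.0, -3.1]
gripper_width: 0.12
```

Run:
```python
from h import *
delta([-.054,.087,.105])
i,c=cams("wrist");cv2.imwrite("pics/w9.png",i[:,:,::-1])
i,c=cams("side");cv2.imwrite("pics/s9.png",cv2.resize(i[210:310,250:370,::-1],None,fx=6,fy=6))
```

```text
tcp guard [-0.0545  0.0887  0.1046] F guard [-0.0326  1.1368 -3.1042] t 8.75 w 0.12025426907708442
shift [ 0.0005 -0.0004 -0.0017] turn [-0.0002 -0.0018  0.0001]
```

View pics/w9.png

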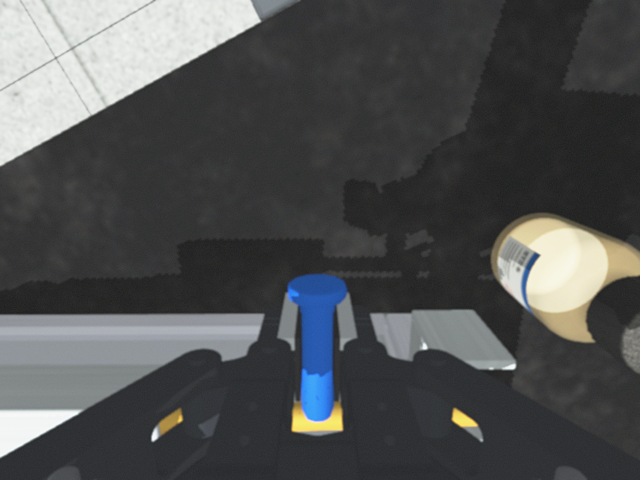

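View pics/s9.png

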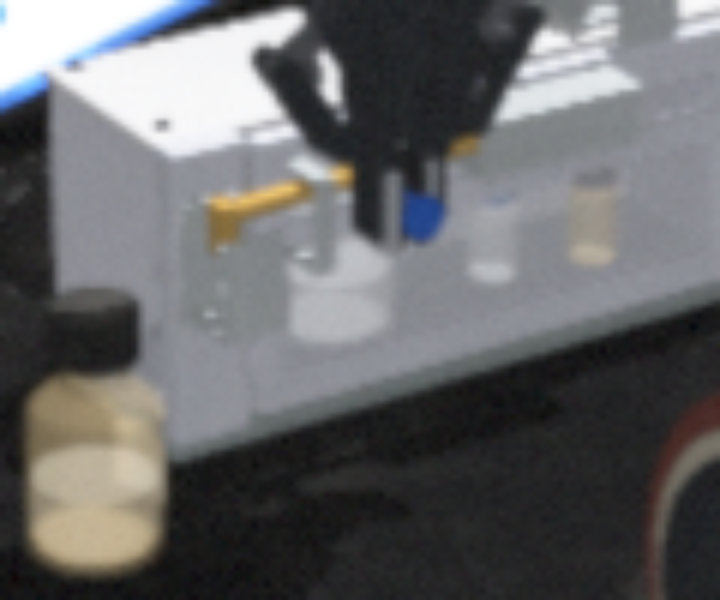

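The bolt is level and its head stands above the keeper lip. I'll draw it back now.

Emit:
apply_moves(moves="0 0 -0.006 0 0 0 -1;0 0 -0.006 0 0 0 -1;0 0 -0.006 0 0 0 -1;0 0 -0.006 0 0 0 -1;0 0 -0.006 0 0 0 -1;0 0 0 0 0 0 -1")

```text
t: 9.45
ee_pos: [0.4639, -0.223, 0.1044]
ee_rot: [-0.688, 0.689, -0.159, 0.16]
contact_force: [-0.1, -1.6, -2.9]
gripper_width: 0.121
```

Run:
```python
from h import *
delta([-.054,.042,.105])
i,c=cams("side");cv2.imwrite("pics/s10.png",cv2.resize(i[210:310,250:370,::-1],None,fx=6,fy=6))
```

```text
tcp guard [-0.0545  0.0573  0.1044] F guard [ 0.5919 -1.4412 -2.8619] t 9.45 w 0.12149541842025327
shift [ 0.0005 -0.0006 -0.0153] turn [ 0.0012 -0.0029  0.0004]
```

View pics/s10.png

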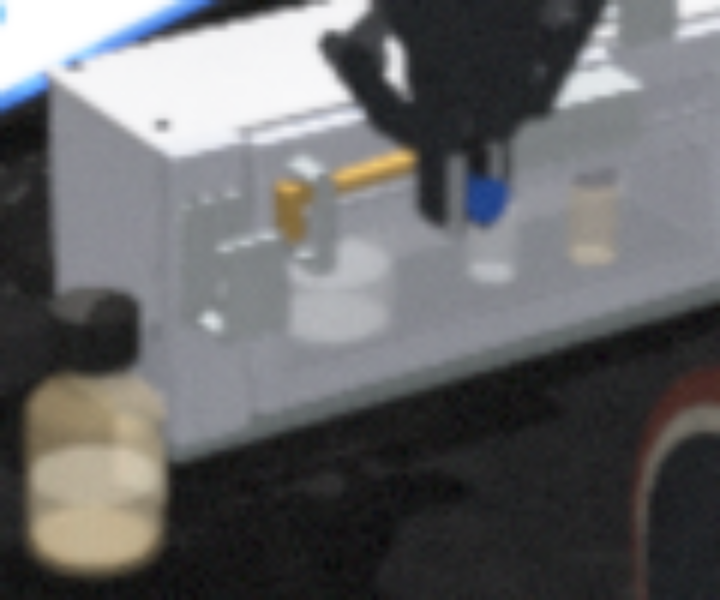

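Emit:
apply_moves(moves="0 0 -0.005 0 0 0 -1;0 0 -0.005 0 0 0 -1;0 0 -0.004 0 0 0 -1;0 0 -0.003 0 0 0 -1;0 0 0 0 0 0 -1;0 0 0 0 0 0 -1")

```text
t: 10.1
ee_pos: [0.4568, -0.2341, 0.1035]
ee_rot: [0.691, -0.687, 0.16, -0.158]
contact_force: [4.3, 10.1, -2.8]
gripper_width: 0.123
```

Run:
```python
from h import *
delta([-.054,.042,.105])
i,c=cams("side");cv2.imwrite("pics/s11.png",cv2.resize(i[210:310,250:370,::-1],None,fx=6,fy=6))
i,c=cams("wrist");cv2.imwrite("pics/w11.png",i[:,:,::-1])
```

```text
tcp guard [-0.056   0.0443  0.1035] F guard [-0.5484 10.9145 -2.8195] t 10.1 w 0.12336886100334923
shift [ 0.002  -0.0015 -0.0023] turn [-0.0064 -0.0014 -0.0033]
```

View pics/s11.png

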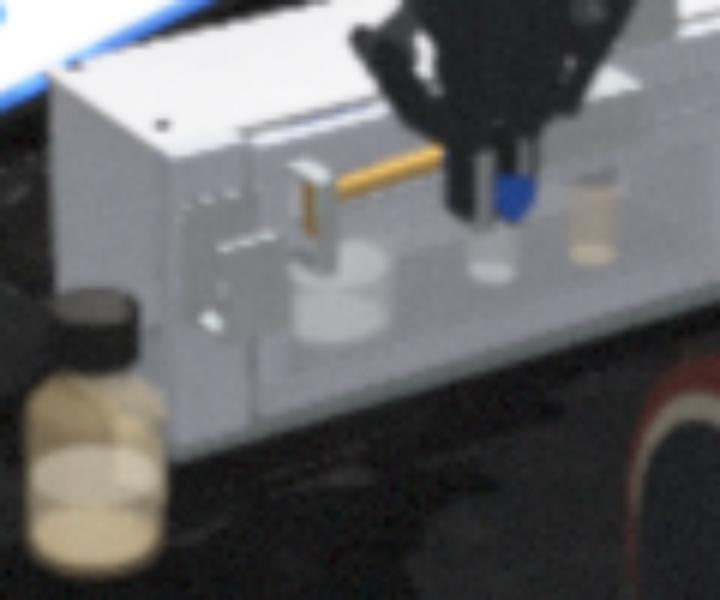

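View pics/w11.png

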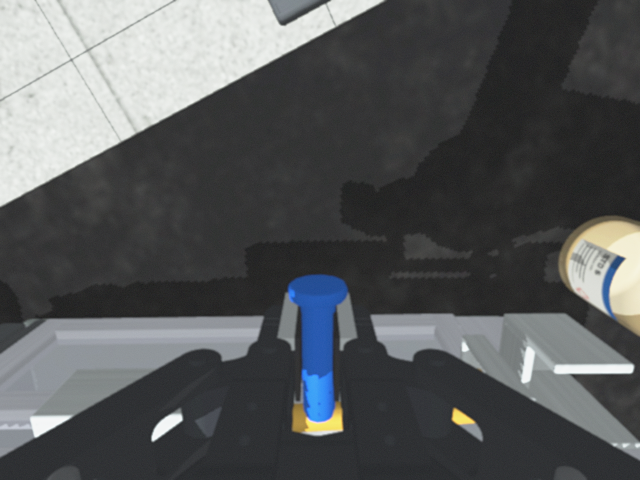

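Travel was 44 mm before force rose to 11 N at the stop, so the bolt is fully drawn. I'll back off the push slightly and swing the gate half-way.

Emit:
apply_moves(moves="0 0 0.001 0 0 0 -1;-0.006 0 -0.0018 0 -0.035 0 -1;-0.006 0 -0.0018 0 -0.035 0 -1;-0.006 0 -0.0018 0 -0.035 0 -1;-0.006 0 -0.0018 0 -0.035 0 -1;-0.006 0 -0.0018 0 -0.035 0 -1;0 0 0 0 0 0 -1")

```text
t: 10.9
ee_pos: [0.4254, -0.2315, 0.1037]
ee_rot: [0.702, -0.699, 0.098, -0.098]
contact_force: [3.6, 6.4, -2.2]
gripper_width: 0.128
```

```bash
cat > gate.py <<'E'
from h import *
import sys
o,G=guard();s,T,p=tool();q=G.T@(p-o);r=q[:2]-np.array([-.006,-.130])
th=np.arctan2(-r[0],r[1])
d=T[:,0];print("tcp g",q,"radius",np.hypot(*r),"gate by pos",th-np.arctan2(.048,.172),"by tool yaw",np.arctan2(d[1],d[0])+.452,"F",G.T@s["contact_force"],"w",s["gripper_width"],"t",s["t"])
for n in("scene","side","wrist"):
    i,c=cams(n)
    if n!="wrist": i=i[200:320,300:440] if n=="scene" else i[190:310,250:390]; i=cv2.resize(i,None,fx=5,fy=5)
    cv2.imwrite(f"pics/{n}_{sys.argv[1]}.png",i[:,:,::-1])
E
python3 gate.py a
```

```text
tcp g [-0.0853  0.0329  0.1037] radius 0.18119474589896417 gate by pos 0.18107715642900601 by tool yaw 0.17404211388618157 F [ 0.4296  7.2719 -2.1521] w 0.12761487977590688 t 10.9
```

View pics/side_a.png

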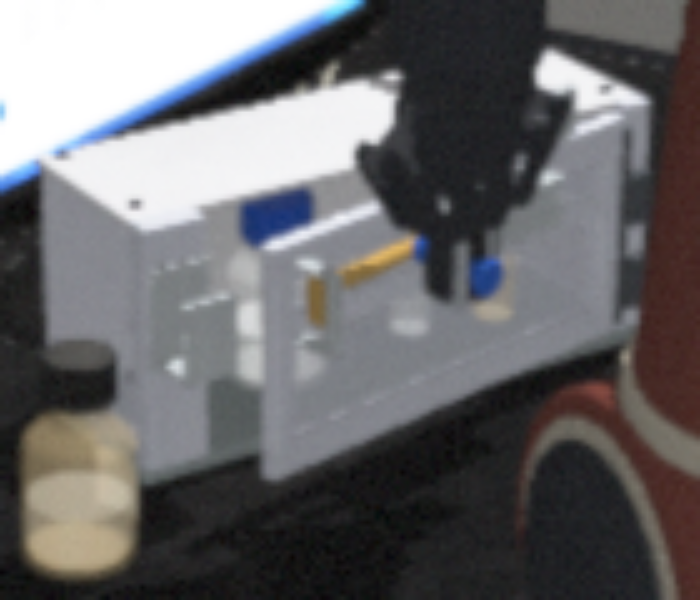

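View pics/wrist_a.png

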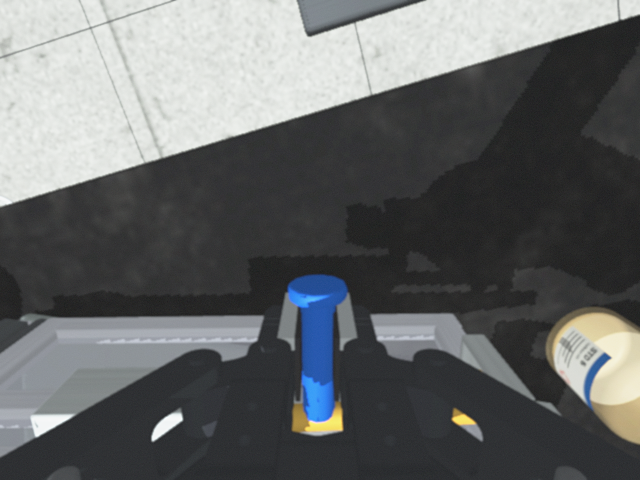

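The gate is ajar and the knob hasn't moved in the grip. I'll do the second half of the swing.

Emit:
apply_moves(moves="-0.006 0 -0.0018 0 -0.035 0 -1;-0.006 0 -0.0018 0 -0.035 0 -1;-0.006 0 -0.0018 0 -0.035 0 -1;-0.006 0 -0.0018 0 -0.035 0 -1;-0.0055 0 -0.0015 0 -0.033 0 -1;0 0 0 0 0 0 -1;0 0 0 0 0 0 -1;0 0 0 0 0 0 -1")

```text
t: 11.85
ee_pos: [0.3953, -0.2344, 0.1038]
ee_rot: [0.707, -0.705, 0.038, -0.037]
contact_force: [1.2, 6.0, -3.1]
gripper_width: 0.124
```

```bash
python3 gate.py b
```

```text
tcp g [-0.1112  0.0172  0.1038] radius 0.18092534628171142 gate by pos 0.34843347001490854 by tool yaw 0.3456372997824718 F [-1.5317  5.9375 -3.0696] w 0.1243832018901338 t 11.85
```

View pics/side_b.png

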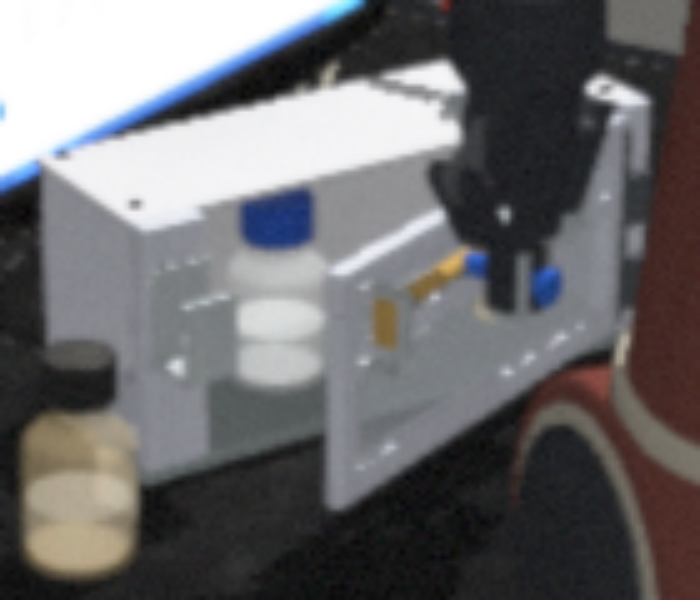

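View pics/wrist_b.png

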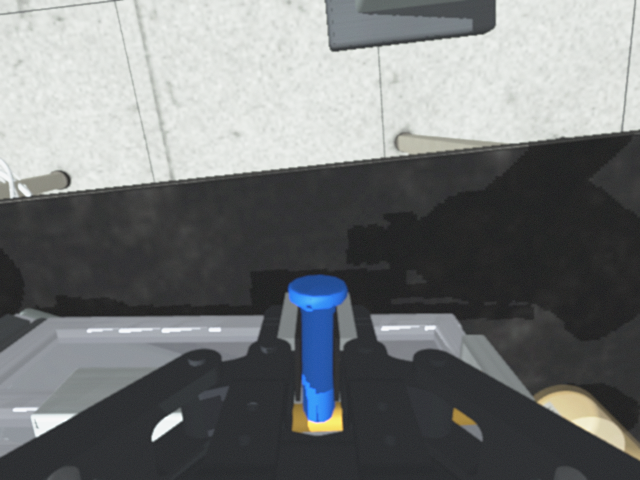

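View pics/scene_b.png

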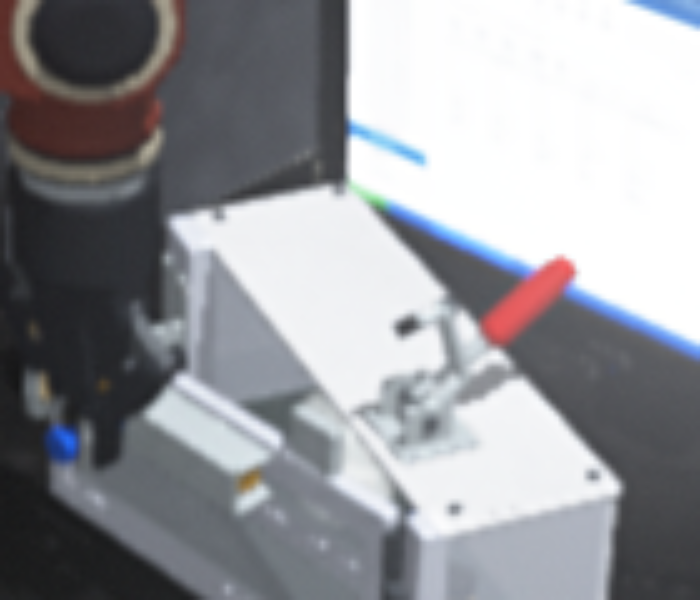

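Run:
```python
from h import *
i,c=cams("side");o,G=guard()
for u,v in((330,268),(348,270)):
    q=G.T@(onz(c,250+u/5,190+v/5,.143)-o);r=q[:2]-[-.006,-.13];print(q,np.hypot(*r),np.degrees(np.arctan2(-r[0],r[1])-np.arctan2(.005,.259)))
s=bot.get_obs();print(s["t"],s["dq"],s["contact_force"])
bot.sign_off()
```

```text
[-0.0948  0.1156  0.143 ] 0.2611633297586251 18.766717259164704
[-0.1012  0.1097  0.143 ] 0.25788740125686693 20.56853672113739
12.05 [ 0.0021  0.0011  0.0013 -0.0004  0.0002  0.0009] [ 2.2815  5.7803 -1.8667]
the job is handed in; nothing more can be done
```

The guard is open as asked. I signed off at about 12 s, with the gripper still holding the blue knob and the gate about 20° ajar.

- **Clamp:** I pushed the handle back with shut fingers, past centre. The scene and side views showed it lying right back, and it was still there in the last scene view.
- **Bolt:** I gripped the knob from above and raised it 13 mm. The side view then showed the bolt level with its head clear of the keeper lip. I drew it about 44 mm, until it hit the stop with about 11 N, then eased the push by 1 mm.
- **Gate:** I swung it about the hinge with the tool turning along.

| Gate angle check | Result |
|---|---|
| From the grip position | 19.96° |
| From the tool's turn | 19.8° |
| From the gate's top corner in the side view | 18.8° to 20.6°, depending on the pixel chosen |

At hand-in the arm was still, the knob sat centred in the pads, and the tool carried about 6 N, mostly from the draw stop.

- **Bottle, beaker and marker:** the arm never came near them. The bottle looked unmoved in the last views; I did not re-measure the beaker or the marker at the end.

No check failed. The only disagreements were a few millimetres between single-view readings of the guard's roof corners. The knob seen from directly above matched the pose I used to within about 1 mm.

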